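Set the bench air regulator and lock its knob

TASK

Turn the black knob on top of the bench air regulator until its pointer stands over the fan-shaped steel tab on the collar, then feel for the lock notch there and pull the knob straight up until it is fully out and locked. Work gently: never drag or yank the knob hard against the lock plate while it is not in the notch; let go at the end and leave the other things on the bench alone.

Things in the scene. Friction and masses are not known exactly. Their poses are not given: they have to be found in the camera images.
- regulator: Grey cast air regulator bolted to the bench: steel foot 110 x 100 x 8 mm, body 64 x 64 mm up to 70 mm, pipe stubs 21 mm thick along its y, 125 mm out to each side at 40 mm height, gauge on its +x face, round bonnet 60 mm across up to 100 mm. Origin: centre of the foot's underside, on the knob's upright axis.
- collar: Fixed aluminium collar 68 mm across round the knob, 100 to 116 mm above the bench. Origin: on the knob's axis at the collar's underside. Its x axis points from the knob's axis through the middle of the mark: a flat fan-shaped dark steel tab at the collar's top, reaching out to 52 mm from the axis and 0.33 rad to either side of that x axis, top 117 mm above the bench.
- lock_plate (a point): Point on the axis, inside the collar: hidden lock plate with one notch. The notch lies, unseen, up to 0.32 rad either side of the tab's middle; the knob's key (below the pointer) fits it only within about 0.03 rad. Elsewhere the key meets the plate after 2 mm of lift; the plate then gives, from 2 N on at 2 N per mm, for 5 mm, then is solid. Over 22 N between key and plate is too much.
- notch_rim (a point): Middle of the tab's outer edge, 52 mm from the axis, 117 mm above the bench. How the notch feels: lift the knob about 5 mm (some 11 N of pull in all, 8 N of it the plate's spring) and turn slowly across the tab. At the notch the sprung plate snaps down over the key: the pull drops by those 8 N, the notch's walls now stop the turning, and the knob can be pulled right out.
- knob_grip (a point): Point on the knob's axis at grip height, 149 mm above the bench with the knob down; x along the bar towards the pointer. Black plastic knob: round skirt 50 mm across, 118 to 126 mm above the bench, and on it a bar grip 46 mm long (x), 16 mm wide (y), up to 160 mm.
- pointer (a point): Tip of the knob's pointer, a black finger 6 mm wide on the skirt's rim at its +x, 38 mm from the axis, 121.5 mm above the bench. At the start it stands 0.55 to 1.15 rad anticlockwise (from above) of the tab's middle, so it is turned clockwise to get there; the stop is 0.8 rad or more beyond. Turning takes about 0.06 N m.
- knob (a joint): How far the knob is pulled out (up), m: 0 down, 0.012 fully out (hard stop). It slides stiffly (about 2 N plus 0.8 N weight) and stays where it is left. 0.010 or more is locked.
- wrench: Loose steel wrench lying on the bench beside the regulator, bystander. Origin on its underside.
- bearing: Loose steel ring 42 mm across, 14 mm tall, lying beside the regulator, bystander. Origin at the centre of its underside.
- offcut: Loose lying steel bar offcut 28 mm thick, 110 mm long, bystander. Origin on its underside.
- hammer: Loose hammer lying on the bench, bystander. Origin on its underside.
- oiler: Loose standing yellow bottle 60 mm across, 130 mm tall, bystander. Origin at the centre of its underside.
- tin: Loose open steel tin 60 mm across, 60 mm tall, bystander. Origin at the centre of its underside.
- disc: Loose dark grinding disc 100 mm across, 5 mm thick, lying flat, bystander. Origin at the centre of its underside.

How it is judged:
By the outcome, as a careful person would: the job done as asked, in the order asked, and still so for the second after the job is handed in, with the robot touching nothing.
It also fails if it takes over 64 s, if anything falls off the work surface, if the arm or the gripper's body presses on something with over 40 N, if the wrist force passes 120 N, or if a joint passes its speed limit or range.

ROBOT

A 6-joint arm with a two-finger parallel gripper is mounted at the origin on the work surface. World frame = base frame: x ahead of the robot, y to its left, z up, the work surface at z = 0. Lengths are in mm, angles in rad, forces in N, time in s.
With the tool pointing down it reaches from about 350 to 875 mm from the base axis. Payload 4.2 kg.
Tool frame: the origin (TCP) lies between the finger pads; the fingertips stand 11 mm ahead of it and the grasp point (between the pads) lies 8 mm behind it; z points along the fingers, y is the line along which they close (so a half turn about z gives the same grasp; the last joint's range is limited). The gripper opens to 87 mm and grips with 3 to 60 N. Pads are 19 mm wide; open, the fingers measure 117 mm over their backs; the gripper's body (75 mm by 190 mm) begins 51 mm behind the grasp point.
Start: joints at [-0.851, 0.385, 0.008, 0, -1.194, -0.259], TCP at [277.927, -559.782, 233.55] pointing down, gripper open.
Joint ranges: [-3.14, 3.14], [-1.21, 2.06], [-1.07, 1.41], [-3.16, 2.05], [-2.99, -0.16], [-3.1, 3.1]. Speed limits (rad/s): [2.79, 2.79, 3.14, 3.14, 3.14, 3.14].

INTERFACE

Orientations are given as [roll, pitch, yaw] about the fixed x, y, z axes, in that order (R = Rz(yaw) Ry(pitch) Rx(roll)).
In Python, from bench import arm gives the robot as it stands.
- The arm moves only by the tool move_arm, never from a script. Its argument "commands" is a list of rows, each a list of 4 numbers: the shift along the tool's x, y, z in mm, then the turn about the tool's z in rad. In form: [[dx, dy, dz, twist], ...]. A call has 1 to 12 rows; each row shifts and turns the commanded pose from where the row before left it, along the tool's axes as they then stand; what a row does not reach is not made up. A row lasts 1/10 s, in which the tool goes at most 50 mm and 8.59 degrees, less where a joint would pass 70% of its speed; a pose out of reach is approached as far as the arm can. A call with a gripper value outside its range is refused whole. "claw" is the finger opening in mm, from 0 to 87, set as the call begins (left out, the last holds). The fingers move at their own pace and stop on an object; the grip force is fixed at half the most. Time passes only in rows, so rows that do not move let the fingers close. It gives the time, the measured TCP pose, the force, the opening and the grip force at its end, in the units of the state.
- arm.get_obs(): the state, without advancing time (a new reading comes with each control period).
- arm.capture(name): name is "scene" or "top"; returns a dict with "frame" (400x640x3 uint8, blue, green, red), "range_z" (400x640 float32, mm along the optical axis (not along the pixel's ray), 0 where there is no reading), "intrinsics" (3x3 intrinsics, pixels), "R" (3x3) and "t" (3): a world point X has camera coordinates R X + t. Camera axes: x right, y down, z forward; pixel columns grow to the right and rows downward; lengths in mm; the calibration is good to about 2 mm. A picture is of the moment at which its call begins.
- arm.hand_in(): hands the job in; it is judged then, once.
The state is a dict: "time_s": time; "q": joint angles; "dq": joint speeds; "tau": joint torques, N m; "tool_pos": TCP position; "tool_rot": TCP orientation; "ft_force": force on the tool from outside, world axes, zero at the start; "torque": the same for the moment, N m; "opening": finger opening in mm; "gripper_force": force on a finger pad.
Only numpy, scipy, OpenCV 4.12 (cv2) and the standard library are available. Lean on these libraries where they do the work, as an engineer would, in place of code of your own. Each camera call takes 0.05 s, during which the arm holds its last target. There are 200 camera calls.

## Working session

There is one attempt and no reset: what is moved stays moved. The work goes in short steps, Python scripts to look and compute and a tool call to move; the robot and the scene stay as the last step left them, time stands still between calls to the robot, and variables do not carry over. Pictures are saved under pics/ and viewed, at most 10 in all, crops included, and the job is handed in when it is done.

Besides the shell and the picture viewer there is one more tool, called after ">>>" in YAML: its name, and indented under it one key for each argument. move_arm: Moves the arm, as the interface text tells. Its arguments: {"type":"object","properties":{"commands":{"type":"array","items":{"type":"array","items":{"type":"number"}}},"claw":{"type":"number"}},"required":["commands"]}

```bash
mkdir -p pics
cat > h.py <<'E'
import numpy as np, cv2
from bench import arm
def cap(n):
    c=arm.capture(n)
    z=c["range_z"].astype(float); K=c["intrinsics"]
    v,u=np.mgrid[0:400,0:640]
    P=np.stack([(u-K[0,2])/K[0,0]*z,(v-K[1,2])/K[1,1]*z,z],-1)
    W=(P-c["t"])@c["R"]
    W[z==0]=np.nan
    return c,W
def proj(c,X):
    p=c["intrinsics"]@(c["R"]@np.array(X,float)+c["t"]); return p[:2]/p[2]
E
python3 - <<'E'
from h import *
o=arm.get_obs(); print(o)
for n in("scene","top"):
    c,W=cap(n); cv2.imwrite(f"pics/{n}0.png",c["frame"]); print(n,-c["R"].T@c["t"],c["R"][2])
    np.savez(f"{n}.npz",W=W,f=c["frame"])
E
```

```text
{'time_s': 0.0, 'q': array([-8.51434813e-01,  3.85578282e-01,  6.61905055e-03, -5.36753468e-04,
       -1.19400804e+00, -2.58567373e-01]), 'dq': array([ 0.00040555, -0.00019224, -0.00139748,  0.00055568,  0.00158287,
        0.00049858]), 'tau': array([ 1.39777534e-03, -3.90661705e+01,  1.87410986e+01,  4.21990603e+00,
        1.10411999e-02, -1.94872960e-04]), 'tool_pos': array([ 277.65699697, -559.28207359,  232.43821874]), 'tool_rot': array([ 3.13936632e+00, -7.30205299e-05, -2.68099646e+00]), 'ft_force': array([-0.05854013,  0.27508443, -0.72512433]), 'torque': array([ 0.00076937,  0.01051372, -0.00500199]), 'gripper_force': 0.0, 'opening': 87.30435090972414}
scene [1122.49670114 -161.96849671  913.04564969] [-0.57926031  0.09064185 -0.81008737]
top [ 447.65705972  -51.6292756  1076.85945524] [ 0.0940812  -0.00717912 -0.99553864]
```

View pics/scene0.png

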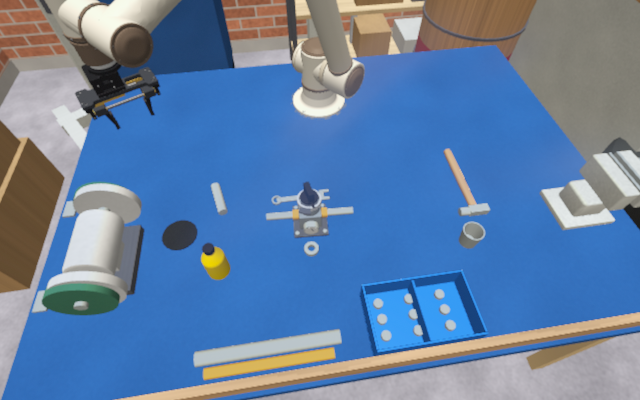

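View pics/top0.png

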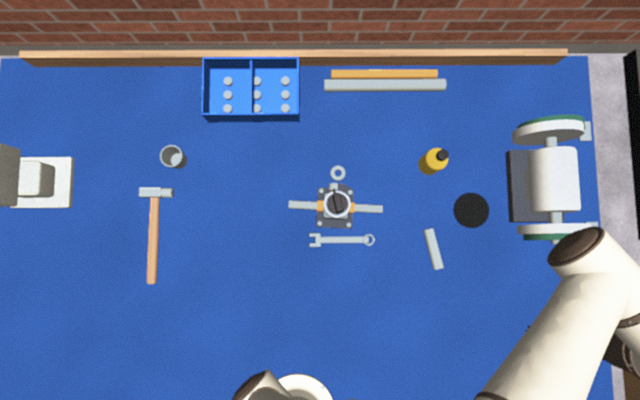

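The scene view shows the regulator at about (310,205), and the top view shows it at about (337,205) with the bar grip and pointer on top. I'll enlarge both and measure.

Run:
```python
from h import *
d=np.load("top.npz"); s=np.load("scene.npz")
a=cv2.resize(d["f"][175:240,300:375],None,fx=8,fy=8,interpolation=cv2.INTER_CUBIC)
cv2.imwrite("pics/topc.png",a)
b=cv2.resize(s["f"][175:245,270:350],None,fx=8,fy=8,interpolation=cv2.INTER_CUBIC)
cv2.imwrite("pics/scenec.png",b)
for n,D,(r0,r1,c0,c1) in(("top",d,(175,240,300,375)),("scene",s,(170,245,270,350))):
    W=D["W"][r0:r1,c0:c1].reshape(-1,3)
    for lo,hi in((150,168),(113,130),(98,110)):
        m=(W[:,2]>lo)&(W[:,2]<hi); p=W[m]
        if m.sum()>3:
            e,v=np.linalg.eigh(np.cov(p[:,:2].T)); print(n,lo,m.sum(),p.mean(0).round(1),p.min(0).round(1),p.max(0).round(1),np.sqrt(e).round(1),np.arctan2(v[1,1],v[0,1]).round(3))
```

```text
top 150 134 [ 542.8 -105.1  159.8] [ 519.9 -117.2  150.4] [565.4 -93.8 164.2] [ 4.7 13.3] -2.929
top 113 437 [ 550.4 -108.   120.3] [ 510.7 -138.3  113. ] [593.9 -73.1 129.8] [17.  23.9] 2.723
top 98 61 [ 537.4 -101.   101.8] [ 514.1 -133.5   98. ] [569.6 -75.9 109.2] [17.1 19. ] 1.482
scene 150 102 [ 545.4 -106.9  159.2] [ 519.4 -117.7  150.2] [566.6 -95.3 162.7] [ 5.  14.1] -2.94
scene 113 313 [ 556.7 -111.4  120.5] [ 513.9 -140.1  113. ] [593.2 -73.4 129.4] [17.3 20.6] 2.476
scene 98 66 [ 557.1 -105.4  105. ] [ 528.5 -140.5   98. ] [576.4 -76.5 109.4] [11.1 20.1] 1.3
```

View pics/topc.png

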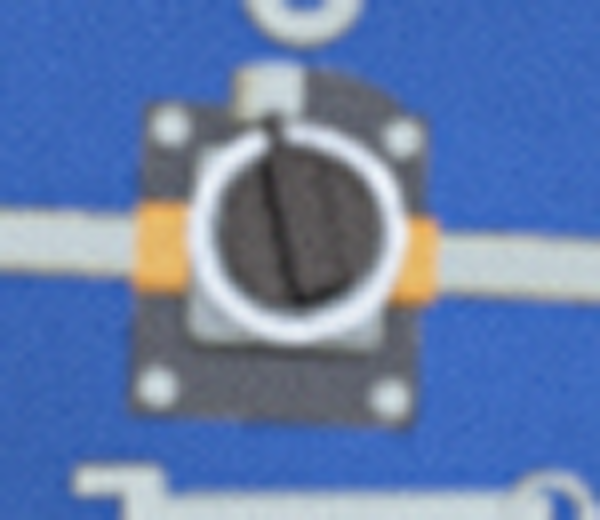

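View pics/scenec.png

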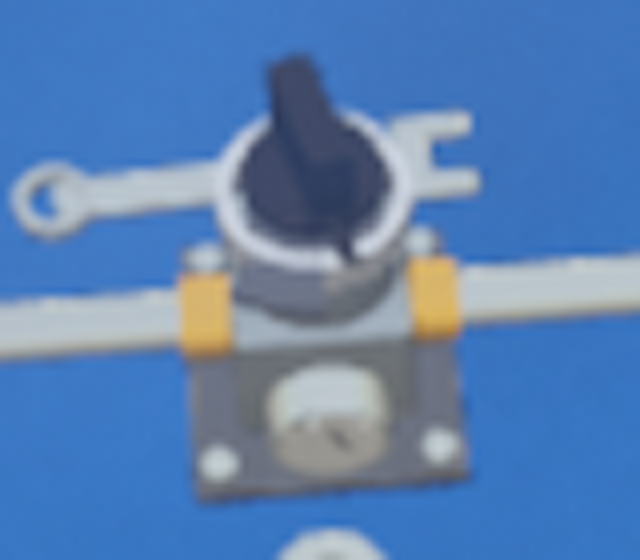

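The top crop shows the pointer at (272,122) and the dark fan tab at about (360,95), clockwise of it. Next I'll measure the axis, tab angle and bar angle.

Run:
```python
from h import *
from scipy.optimize import least_squares
for n in("top","scene"):
    cs=[cap(n) for _ in range(6)]
    c=cs[0][0]; W=np.nanmean([w for _,w in cs],0); f=np.mean([k["frame"] for k,_ in cs],0)
    X=W.reshape(-1,3); F=f.reshape(-1,3); g=F.mean(1)
    near=np.hypot(X[:,0]-544,X[:,1]+106)<60
    # bright collar ring top at 116
    m=near&(X[:,2]>112)&(X[:,2]<120)&(g>170); p=X[m]
    r=least_squares(lambda q:np.hypot(p[:,0]-q[0],p[:,1]-q[1])-q[2],[544,-106,30],loss="soft_l1")
    print(n,"ring",m.sum(),r.x.round(1),p[:,2].mean().round(1))
    cx,cy=r.x[:2]
    t=near&(X[:,2]>150); b=X[t&(X[:,2]>157)]; e,v=np.linalg.eigh(np.cov(b[:,:2].T)); 
    rect=cv2.minAreaRect(b[:,:2].astype(np.float32)); print(" bar",b.mean(0).round(1),np.arctan(v[1,1]/v[0,1]).round(3),rect)
    rr=np.hypot(X[:,0]-cx,X[:,1]-cy); th=np.arctan2(X[:,1]-cy,X[:,0]-cx)
    m=(rr>37)&(rr<50)&(X[:,2]>112)&(X[:,2]<121)
    print(" tab",m.sum(),np.percentile(th[m],[0,5,25,50,75,95,100]).round(3),X[m].mean(0).round(1),rr[m].max().round(1), g[m].mean().round(0))
    m=(rr>29)&(rr<38)&(X[:,2]>112)&(X[:,2]<128)&(g<110)
    print(" ptr",m.sum(),np.sort(th[m]).round(2), X[m,2].round(0))
```

```text
top ring 172 [ 543.4 -105.3   30.9] 115.5
 bar [ 543.  -105.4  159.8] 0.212 ((543.2053833007812, -105.52412414550781), (45.25240707397461, 15.652854919433594), 13.03504467010498)
 tab 62 [-0.723 -0.689 -0.566 -0.393 -0.227 -0.08  -0.071] [ 583.1 -121.8  116.8] 50.0 107.0
 ptr 9 [-0.66 -0.51 -0.36 -0.15  0.21  0.22  0.25  0.28  0.3 ] [116. 123. 124. 116. 123. 124. 117. 124. 118.]
scene ring 93 [ 542.4 -107.1   31.5] 116.1
 bar [ 543.3 -106.9  160. ] 0.204 ((542.3992309570312, -106.54022979736328), (45.744544982910156, 15.890043258666992), 12.318653106689453)
 tab 46 [-0.738 -0.693 -0.557 -0.392 -0.21  -0.075 -0.063] [ 582.2 -123.4  117.3] 49.9 123.0
 ptr 7 [0.14 0.14 0.17 0.18 0.21 0.24 0.25] [124. 122. 124. 116. 124. 121. 120.]
```

Axis at about (543,-106). The bar yaw is 0.215, and the tab middle is at -0.40, spanning -0.72 to -0.08. Moving above the knob.

>>> move_arm:
  commands:
    - [-20, 13, 0, 0]
    - [-40, 26, 0, 0]
    - [-40, 26, 0, 0]
    - [-40, 26, 0, 0]
    - [-40, 26, 0, 0]
    - [-40, 26, 0, 0]
    - [-40, 26, 0, 0]
    - [-40, 26, 0, 0]
    - [-40, 26, 0, 0]
    - [-40, 26, 0, 0]
    - [-40, 26, 0, 0]
    - [-19, 15, 0, 0]
  claw: 50

```text
time_s: 1.9
tool_pos: [544.8, -103.7, 233.7]
tool_rot: [-3.141, 0.001, -2.678]
ft_force: [0.2, -0.4, -0.6]
opening: 50.1
gripper_force: 0.0
```

>>> move_arm:
  commands:
    - [0, 0, 0, 0.08]
    - [0, 0, 0, 0.08]
    - [0, 0, 0, 0.08]
    - [0, 0, 0, 0]
    - [0, 0, 0, 0]

```text
time_s: 2.4
tool_pos: [543.1, -106.6, 233.6]
tool_rot: [-3.142, 0.0, -2.919]
ft_force: [0.3, 0.3, -0.4]
opening: 50.2
gripper_force: 0.0
```

>>> move_arm:
  commands:
    - [0, 0, 15, 0.01]
    - [0, 0, 20, 0]
    - [0, 0, 20, 0]
    - [0, 0, 15, 0]
    - [0, 0, 12, 0]
    - [0, 0, 7, 0]
    - [0, 0, 3, 0]
    - [0, 0, 0, 0]
    - [0, 0, 0, 0]

```text
time_s: 3.3
tool_pos: [543.6, -106.6, 142.2]
tool_rot: [-3.141, 0.001, -2.93]
ft_force: [0.1, 0.5, 0.3]
opening: 49.7
gripper_force: 0.0
```

>>> move_arm:
  commands:
    - [0, 0, 0, 0]
    - [0, 0, 0, 0]
    - [0, 0, 0, 0]
    - [0, 0, 0, 0]
  claw: 22

```text
time_s: 3.7
tool_pos: [543.1, -106.6, 141.7]
tool_rot: [-3.142, 0.0, -2.931]
ft_force: [0.9, -0.0, -0.1]
opening: 26.7
gripper_force: 0.0
```

>>> move_arm:
  commands:
    - [0, 0, 0, 0]
    - [0, 0, 0, 0]
    - [0, 0, 0, 0]
    - [0, 0, 0, 0]
    - [0, 0, 0, 0]
    - [0, 0, 0, 0]
  claw: 10

```text
time_s: 4.3
tool_pos: [543.1, -106.6, 141.6]
tool_rot: [-3.142, -0.0, -2.931]
ft_force: [-1.2, 1.0, 0.3]
opening: 15.5
gripper_force: 30.0
```

Run:
```python
from h import *
o=arm.get_obs(); print({k:np.round(v,3) for k,v in o.items()})
c,W=cap("scene"); f=c["frame"]; cv2.imwrite("pics/g.png",cv2.resize(f[150:250,250:370],None,fx=5,fy=5,interpolation=cv2.INTER_CUBIC))
```

```text
{'time_s': np.float64(4.3), 'q': array([ 0.099,  0.349, -0.298,  0.   , -0.924, -1.459]), 'dq': array([-0.   ,  0.002, -0.   , -0.001, -0.001,  0.001]), 'tau': array([-8.0000e-03, -3.4334e+01,  1.5958e+01,  3.5220e+00, -3.8000e-02,
       -4.7000e-02]), 'tool_pos': array([ 543.092, -106.613,  141.566]), 'tool_rot': array([-3.142, -0.   , -2.931]), 'ft_force': array([-1.203,  1.008,  0.281]), 'torque': array([0.024, 0.052, 0.037]), 'gripper_force': np.float64(30.0), 'opening': np.float64(15.549)}
```

View pics/g.png

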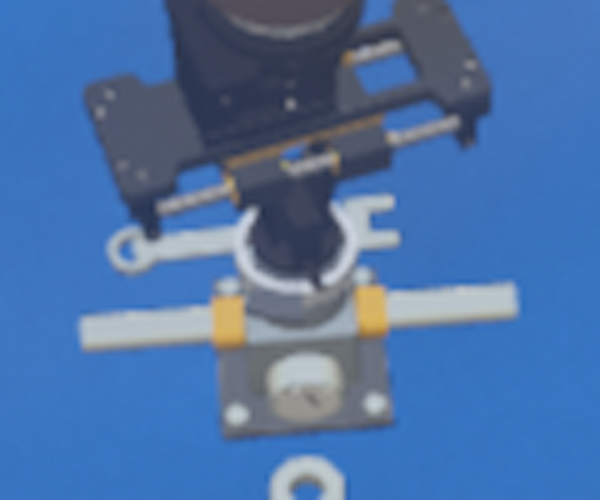

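The grip is good: 15.5 mm opening, 30 N, straddling the bar with the pointer at about 0.21. Now turning clockwise to the near edge of the tab.

>>> move_arm:
  commands:
    - [0, 0, 0, 0.03]
    - [0, 0, 0, 0.06]
    - [0, 0, 0, 0.06]
    - [0, 0, 0, 0.06]
    - [0, 0, 0, 0.06]
    - [0, 0, 0, 0.03]
    - [0, 0, 0, 0]
    - [0, 0, 0, 0]

```text
time_s: 5.15
tool_pos: [543.1, -106.4, 141.6]
tool_rot: [3.141, 0.0, 3.053]
ft_force: [-0.2, 1.7, 0.7]
opening: 15.8
gripper_force: 30.0
```

```bash
cat > o.py <<'E'
from h import *
o=arm.get_obs(); print({k:np.round(o[k],2) for k in("ft_force","torque","tool_pos","tool_rot")}, "ptr",round((o["tool_rot"][2]+6.28318)%3.14159,3))
E
python3 o.py
```

```text
{'ft_force': array([-0.2 ,  1.69,  0.7 ]), 'torque': array([ 0.47,  0.1 , -0.08]), 'tool_pos': array([ 543.08, -106.42,  141.56]), 'tool_rot': array([3.14, 0.  , 3.05])} ptr 3.053
```

>>> move_arm:
  commands:
    - [0, 0, -0.5, 0]
    - [0, 0, -0.5, 0]
    - [0, 0, -0.5, 0]
    - [0, 0, -0.5, 0]
    - [0, 0, -0.5, 0]
    - [0, 0, -0.5, 0]
    - [0, 0, 0, 0]

```text
time_s: 5.85
tool_pos: [543.1, -106.5, 144.5]
tool_rot: [3.141, -0.0, 3.052]
ft_force: [0.9, 2.7, -3.2]
opening: 15.9
gripper_force: 30.0
```

>>> move_arm:
  commands:
    - [0, 0, -0.5, 0]
    - [0, 0, -0.5, 0]
    - [0, 0, -0.5, 0]
    - [0, 0, -0.5, 0]
    - [0, 0, 0, 0]
    - [0, 0, 0, 0]

```text
time_s: 6.45
tool_pos: [543.1, -106.5, 146.5]
tool_rot: [3.141, -0.0, 3.052]
ft_force: [1.4, 3.6, -4.2]
opening: 16.2
gripper_force: 30.0
```

```bash
python3 o.py
python3 - <<'E'
from h import *
for n,(a,b,c0,c1) in(("scene",(160,240,260,360)),):
    c,W=cap(n); cv2.imwrite("pics/l.png",cv2.resize(c["frame"][a:b,c0:c1],None,fx=6,fy=6,interpolation=cv2.INTER_CUBIC))
E
```

```text
{'ft_force': array([ 1.45,  3.6 , -4.21]), 'torque': array([ 0.96, -0.46, -0.07]), 'tool_pos': array([ 543.06, -106.49,  146.48]), 'tool_rot': array([ 3.14, -0.  ,  3.05])} ptr 3.052
```

View pics/l.png

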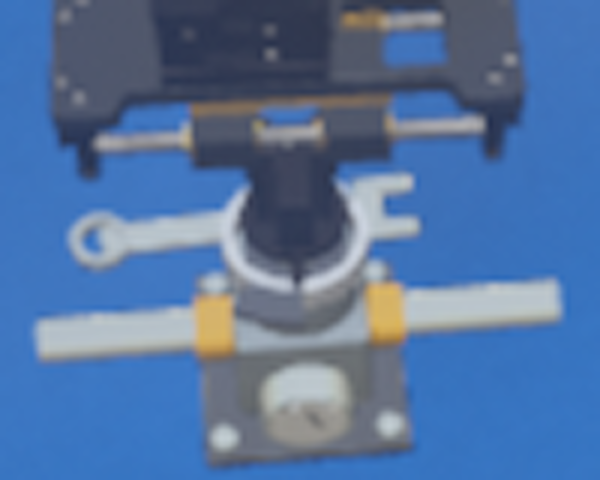

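The pointer followed and now stands at the tab's edge, crop (297,283). The pull is only about 5 N, so I'll check how far the knob has actually risen.

```bash
cat > lift.py <<'E'
from h import *
W=np.nanmean([cap("scene")[1] for _ in range(4)],0)
s=np.load("scene.npz")["W"]
def sk(W):
    X=W.reshape(-1,3); dx,dy=X[:,0]-543,X[:,1]+106.5; r=np.hypot(dx,dy)
    m=(r>17)&(r<24)&(dx>8)&(abs(np.arctan2(dy,dx))>0.5)&(X[:,2]>120)&(X[:,2]<142); return np.median(X[m,2]).round(2),m.sum()
def col(W):
    X=W.reshape(-1,3); dx,dy=X[:,0]-543,X[:,1]+106.5; r=np.hypot(dx,dy)
    m=(r>28)&(r<33)&(dx>8)&(abs(np.arctan2(dy,dx))>0.5)&(X[:,2]>112)&(X[:,2]<120); return np.median(X[m,2]).round(2),m.sum()
print(sk(s),col(s),sk(W),col(W))
E
python3 lift.py; python3 o.py
```

```text
(np.float64(125.68), np.int64(27)) (np.float64(116.09), np.int64(25)) (np.float64(130.68), np.int64(27)) (np.float64(116.36), np.int64(32))
{'ft_force': array([ 1.93,  4.35, -4.99]), 'torque': array([ 1.1 , -0.45, -0.08]), 'tool_pos': array([ 543.04, -106.5 ,  146.5 ]), 'tool_rot': array([ 3.14, -0.  ,  3.05])} ptr 3.052
```

>>> move_arm:
  commands:
    - [0, 0, 0, 0]
    - [0, 0, 0, 0]
    - [0, 0, 0, 0]
    - [0, 0, 0, 0]
    - [0, 0, 0, 0]
    - [0, 0, 0, 0]
    - [0, 0, 0, 0]
    - [0, 0, 0, 0]

```text
time_s: 7.5
tool_pos: [543.1, -106.5, 146.5]
tool_rot: [3.141, -0.0, 3.052]
ft_force: [1.1, 5.2, -4.4]
opening: 15.8
gripper_force: 30.0
```

```bash
python3 o.py
```

```text
{'ft_force': array([ 1.08,  5.22, -4.4 ]), 'torque': array([ 1.39, -0.41, -0.1 ]), 'tool_pos': array([ 543.05, -106.53,  146.51]), 'tool_rot': array([ 3.14, -0.  ,  3.05])} ptr 3.052
```

>>> move_arm:
  commands:
    - [0, 0.2, 0, 0]
    - [-0.1, 0.2, 0, 0]
    - [0, 0, 0, 0]
    - [0, 0, 0, 0]
    - [0, 0, 0, 0]

```text
time_s: 8.0
tool_pos: [543.1, -106.5, 146.6]
tool_rot: [-3.141, -0.0, 3.052]
ft_force: [0.6, 2.4, -4.3]
opening: 16.0
gripper_force: 30.0
```

>>> move_arm:
  commands:
    - [0, 0, 0, 0.01]
    - [0, 0, 0, 0.01]
    - [0, 0, 0, 0.01]
    - [0, 0, 0, 0.01]
    - [0, 0, 0, 0]
    - [0, 0, 0, 0]

```text
time_s: 8.6
tool_pos: [543.1, -106.4, 146.8]
tool_rot: [-3.141, -0.0, 3.012]
ft_force: [-0.5, 0.6, -1.2]
opening: 15.7
gripper_force: 30.0
```

```bash
python3 o.py
```

```text
{'ft_force': array([-0.46,  0.59, -1.17]), 'torque': array([0.46, 0.17, 0.03]), 'tool_pos': array([ 543.12, -106.4 ,  146.8 ]), 'tool_rot': array([-3.14, -0.  ,  3.01])} ptr 3.012
```

>>> move_arm:
  commands:
    - [0, 0, 0, 0.01]
    - [0, 0, 0, 0.01]
    - [0, 0, 0, 0.01]
    - [0, 0, 0, 0]
    - [0, 0, 0, 0]

```text
time_s: 9.1
tool_pos: [543.1, -106.4, 146.8]
tool_rot: [-3.141, -0.0, 2.982]
ft_force: [-0.5, 1.1, 0.3]
opening: 15.4
gripper_force: 30.0
```

```bash
python3 o.py; python3 lift.py; python3 o.py
```

```text
{'ft_force': array([-0.46,  1.1 ,  0.32]), 'torque': array([0.29, 0.5 , 0.08]), 'tool_pos': array([ 543.12, -106.35,  146.75]), 'tool_rot': array([-3.14, -0.  ,  2.98])} ptr 2.982
(np.float64(125.68), np.int64(27)) (np.float64(116.09), np.int64(25)) (np.float64(131.24), np.int64(28)) (np.float64(115.86), np.int64(34))
{'ft_force': array([-1.15,  1.32,  0.76]), 'torque': array([0.24, 0.54, 0.09]), 'tool_pos': array([ 543.13, -106.33,  146.75]), 'tool_rot': array([-3.14, -0.  ,  2.98])} ptr 2.982
```

The vertical load has nearly vanished while the knob is still 5.5 mm up. I'll measure the actual pointer angle, to see whether a wall is holding it.

```bash
cat > ptr.py <<'E'
from h import *
import sys
c,W=cap("scene"); f=c["frame"].astype(float).mean(2)
c0=np.load("scene.npz")
def ptr(f,z):
    # sample dark finger over bright ring at r 28..37, height z
    out=[]
    for th in np.arange(-0.9,0.6,0.01):
        v=[f[tuple(int(round(a)) for a in proj(c,[543+r*np.cos(th),-106.4+r*np.sin(th),z])[::-1])] if 0 else cv2.getRectSubPix(f.astype(np.float32),(1,1),tuple(map(float,proj(c,[543+r*np.cos(th),-106.4+r*np.sin(th),z]))))[0,0] for r in np.arange(29,37,1)]
        out.append((th,np.mean(v)))
    o=np.array(out); d=np.clip(np.percentile(o[:,1],50)-20-o[:,1],0,None); i=o[:,1].argmin(); m=abs(o[:,0]-o[i,0])<0.2
    w=d*m; return round(o[i,0],3),round((w*o[:,0]).sum()/max(w.sum(),1e-9),3),o[i,1].round(0)
print("start",ptr(c0["f"].astype(float).mean(2),121.5),"now",ptr(f,float(sys.argv[1])))
cv2.imwrite("pics/p.png",cv2.resize(c["frame"][190:230,285:335],None,fx=12,fy=12,interpolation=cv2.INTER_CUBIC))
E
python3 ptr.py 126.8
```

```text
start (np.float64(0.17), np.float64(0.158), np.float64(86.0)) now (np.float64(-0.22), np.float64(-0.204), np.float64(79.0))
```

View pics/p.png

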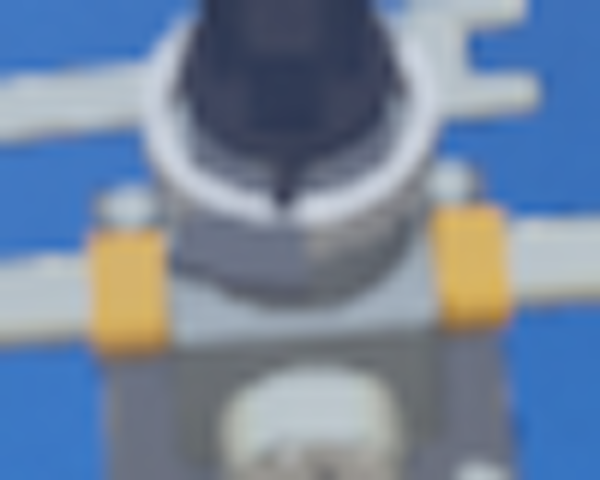

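>>> move_arm:
  commands:
    - [0, 0, 0, -0.01]
    - [0, 0, 0, -0.01]
    - [0, 0, -0.2, 0]
    - [0, 0, -0.2, 0]
    - [0, 0, -0.2, 0]
    - [0, 0, -0.2, 0]
    - [0, 0, -0.2, 0]
    - [0, 0, 0, 0]

```text
time_s: 10.15
tool_pos: [543.1, -106.3, 147.3]
tool_rot: [-3.141, -0.0, 3.002]
ft_force: [-0.6, -1.0, -2.7]
opening: 16.0
gripper_force: 30.0
```

```bash
python3 o.py;python3 lift.py; python3 o.py
```

```text
{'ft_force': array([-0.55, -1.  , -2.69]), 'torque': array([-0.36,  0.18, -0.08]), 'tool_pos': array([ 543.11, -106.34,  147.33]), 'tool_rot': array([-3.14, -0.  ,  3.  ])} ptr 3.002
(np.float64(125.68), np.int64(27)) (np.float64(116.09), np.int64(25)) (np.float64(131.82), np.int64(28)) (np.float64(116.23), np.int64(32))
{'ft_force': array([ 0.48, -1.46, -2.82]), 'torque': array([-0.39,  0.22,  0.02]), 'tool_pos': array([ 543.1 , -106.33,  147.48]), 'tool_rot': array([-3.14, -0.  ,  3.  ])} ptr 3.002
```

At about 6 mm of lift the pull is only 2.8 N, which is just the sliding friction plus weight. The key is in the notch, so I'll pull on gently and check as I go.

>>> move_arm:
  commands:
    - [0, 0, -0.3, 0]
    - [0, 0, -0.3, 0]
    - [0, 0, -0.3, 0]
    - [0, 0, -0.3, 0]
    - [0, 0, 0, 0]

```text
time_s: 10.85
tool_pos: [543.1, -106.3, 148.8]
tool_rot: [-3.141, -0.0, 3.002]
ft_force: [-1.0, -1.5, -2.8]
opening: 15.9
gripper_force: 30.0
```

```bash
python3 o.py;python3 lift.py; python3 o.py
```

```text
{'ft_force': array([-1.02, -1.52, -2.8 ]), 'torque': array([-0.5 ,  0.33, -0.05]), 'tool_pos': array([ 543.09, -106.32,  148.81]), 'tool_rot': array([-3.14, -0.  ,  3.  ])} ptr 3.002
(np.float64(125.68), np.int64(27)) (np.float64(116.09), np.int64(25)) (np.float64(133.2), np.int64(27)) (np.float64(115.92), np.int64(30))
{'ft_force': array([-2.7 , -1.93, -1.88]), 'torque': array([-0.53,  0.42, -0.03]), 'tool_pos': array([ 543.15, -106.28,  148.84]), 'tool_rot': array([-3.14, -0.  ,  3.  ])} ptr 3.002
```

>>> move_arm:
  commands:
    - [0, 0, -0.5, 0]
    - [0, 0, -0.5, 0]
    - [0, 0, -0.5, 0]
    - [0, 0, -0.5, 0]
    - [0, 0, -0.5, 0]
    - [0, 0, -0.5, 0]
    - [0, 0, -0.4, 0]
    - [0, 0, -0.4, 0]
    - [0, 0, 0, 0]

```text
time_s: 11.95
tool_pos: [543.1, -106.3, 152.6]
tool_rot: [-3.141, -0.0, 3.002]
ft_force: [-2.1, -1.9, -2.5]
opening: 15.6
gripper_force: 30.0
```

>>> move_arm:
  commands:
    - [0, 0, -0.3, 0]
    - [0, 0, -0.3, 0]
    - [0, 0, -0.2, 0]
    - [0, 0, 0, 0]
    - [0, 0, 0, 0]

```text
time_s: 12.45
tool_pos: [543.1, -106.3, 153.4]
tool_rot: [-3.142, -0.0, 3.002]
ft_force: [-2.7, -2.0, -2.0]
opening: 16.0
gripper_force: 30.0
```

```bash
sed -i 's/<142/<146/' lift.py; python3 o.py;python3 lift.py; python3 o.py
```

```text
{'ft_force': array([-2.65, -2.03, -2.03]), 'torque': array([-0.86,  0.57, -0.04]), 'tool_pos': array([ 543.12, -106.26,  153.36]), 'tool_rot': array([-3.14, -0.  ,  3.  ])} ptr 3.002
(np.float64(125.68), np.int64(27)) (np.float64(116.09), np.int64(25)) (np.float64(137.99), np.int64(29)) (np.float64(115.96), np.int64(30))
{'ft_force': array([-1.91, -2.92, -2.59]), 'torque': array([-0.82,  0.61, -0.04]), 'tool_pos': array([ 543.16, -106.26,  153.37]), 'tool_rot': array([-3.14, -0.  ,  3.  ])} ptr 3.002
```

>>> move_arm:
  commands:
    - [0, 0, -0.2, 0]
    - [0, 0, -0.2, 0]
    - [0, 0, 0, 0]
    - [0, 0, 0, 0]

```text
time_s: 13.05
tool_pos: [543.2, -106.3, 153.6]
tool_rot: [-3.142, -0.0, 3.002]
ft_force: [-1.5, -2.1, -4.0]
opening: 15.6
gripper_force: 30.0
```

>>> move_arm:
  commands:
    - [0, 0, 0, 0]
    - [0, 0, 0, 0]
    - [0, 0, 0, 0]
    - [0, 0, 0, 0]
    - [0, 0, 0, 0]
  claw: 40

```text
time_s: 13.55
tool_pos: [543.6, -106.0, 154.1]
tool_rot: [3.141, 0.001, 3.003]
ft_force: [-0.3, -0.5, -0.9]
opening: 39.1
gripper_force: 0.0
```

>>> move_arm:
  commands:
    - [0, 0, -5, 0]
    - [0, 0, -15, 0]
    - [0, 0, -20, 0]
    - [0, 0, -20, 0]
    - [0, 0, -20, 0]
    - [0, 0, -15, 0]
    - [0, 0, -5, 0]
    - [0, 0, 0, 0]
    - [0, 0, 0, 0]

```text
time_s: 14.45
tool_pos: [542.7, -106.1, 253.0]
tool_rot: [3.141, -0.001, 3.002]
ft_force: [0.0, -0.4, 0.6]
opening: 39.9
gripper_force: 0.0
```

```bash
python3 lift.py; python3 o.py
python3 - <<'E'
from h import *
c,W=cap("scene"); cv2.imwrite("pics/e.png",cv2.resize(c["frame"][130:270,180:350],None,fx=4,fy=4,interpolation=cv2.INTER_CUBIC))
X=W.reshape(-1,3); m=(np.hypot(X[:,0]-543,X[:,1]+106)<24)&(X[:,2]>164)&(X[:,2]<182); print(np.median(X[m],0),m.sum())
E
```

```text
(np.float64(125.68), np.int64(27)) (np.float64(116.09), np.int64(25)) (np.float64(137.84), np.int64(25)) (np.float64(115.89), np.int64(31))
{'ft_force': array([-0.03,  0.67,  0.19]), 'torque': array([-0.04, -0.02, -0.02]), 'tool_pos': array([ 542.89, -106.22,  252.86]), 'tool_rot': array([-3.14, -0.  ,  3.  ])} ptr 3.002
[ 547.01052702 -107.38487512  171.89392093] 90
```

View pics/e.png

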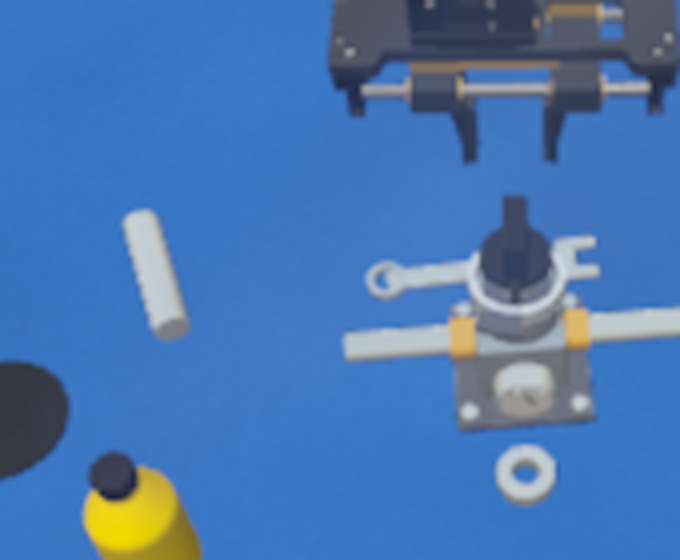

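The knob top at crop (514,200) is at 171.9 mm, up 12 mm. The gripper is clear above it, and the other objects in this view look undisturbed. Handing in.

```bash
python3 -c "
from bench import arm; print(arm.hand_in())"
```

```text
the job is handed in; nothing more can be done
None
```

I turned the knob clockwise until its pointer was over the tab, found the notch there, pulled the knob up about 12 mm (fully out and locked by measurement), let go, and handed the job in at about 14.5 s.

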